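Set a block heater's covered selector

ROBOT

A 7-joint arm with a two-finger parallel gripper is mounted at the origin on the work surface. World frame = base frame: x ahead of the robot, y to its left, z up, the work surface at z = 0. Lengths are in mm, angles in rad, forces in N, time in s.
With the tool pointing down it reaches from about 350 to 900 mm from the base axis. Payload 19.9 kg.
Tool frame: the origin (TCP) lies between the finger pads; the fingertips stand 19 mm ahead of it and the grasp point (between the pads) is the TCP; z points along the fingers, x is the direction in which the jaws open and shut, and the axes are right-handed (so a half turn about z gives the same grasp; the last joint's range is limited). The gripper opens to 94 mm and grips with 3 to 60 N. Pads are 16 mm wide; open, the fingers measure 119 mm over their backs; the gripper's body (75 mm by 177 mm) begins 78 mm behind the grasp point.
Start: joints at [1.256, 0.417, -0.01, 1.614, 0.005, 1.111, -0.053], TCP at [168.988, -601.697, 185.825] pointing down, gripper open.
Joint ranges: [-2.81, 2.81], [-0.39, 2.02], [-1.27, 1.25], [0.06, 2.57], [-1.19, 4.33], [0.19, 2], [-2.82, 2.82]. Speed limits (rad/s): [1.89, 1.89, 2.39, 2.39, 3.01, 3.01, 3.01].

INTERFACE

Orientations are given as a unit quaternion [w, x, y, z].
In Python, from station import status, viewer, workorder gives the robot as it stands.
- The arm moves only by the tool apply_moves, never from a script. Its argument "motion" is a list of rows, each a list of 7 numbers: the turn, a rotation vector about the tool's x, y, z in rad, then the shift along the tool's x, y, z in mm, then the finger opening in mm, from 0 to 94. In form: [[ax, ay, az, dx, dy, dz, gripper], ...]. A call has 1 to 12 rows; each row is the pose to reach, as a shift and turn from the pose commanded when the call began, along the tool's axes at that moment; what a row does not reach only later rows make up. A row lasts 1/10 s, in which the tool goes at most 50 mm and 8.59 degrees, less where a joint would pass 70% of its speed; a pose out of reach is approached as far as the arm can. A call with a gripper value outside its range is refused whole. The fingers move at their own pace and stop on an object; "newtons" is the grip in N (left out, the last holds). Time passes only in rows, so rows that repeat a pose let the fingers close. It gives the time, the measured TCP pose, the force and the opening at its end, in the units of the state.
- status.sense(): the state, without advancing time (a new reading comes with each control period).
- viewer.capture(name): name is "scene" or "side" or "wrist"; returns (picture, depth): 480x640x3 uint8, red, green, blue; 480x640 float32, mm along the optical axis (not along the pixel's ray), 0 where there is no reading.
- viewer.get_calibration(name): a dict with "camera_matrix" (3x3 intrinsics, pixels), "rvec" (rotation vector, rad) and "tvec" (3), from world to camera coordinates, as OpenCV has them; the wrist camera has in their place "T_tool_cam" (4x4, takes a point from camera to tool coordinates, whose origin is the TCP and whose axes are the tool frame's). Camera axes: x right, y down, z forward; pixel columns grow to the right and rows downward; lengths in mm; the calibration is good to about 2 mm. A picture is of the moment at which its call begins: read the wrist's pose just before it. get_calibration takes no time and is no camera call.
- workorder.close_job(): hands the job in, once; it reports no verdict.
The state is a dict: "time": time; "joint_pos": joint angles; "qd": joint speeds; "tau": joint torques, N m; "eef_pos": TCP position; "orientation": TCP orientation; "force": force on the tool from outside, world axes, zero at the start; "torque": the same for the moment, N m; "opening": finger opening in mm.
Only numpy, scipy, OpenCV 4.12 (cv2) and the standard library are available. Lean on these libraries where they do the work, as an engineer would, in place of code of your own. Each camera call takes 0.05 s, during which the arm holds its last target.

TASK

The block heater's selector knob is behind the black flap on its sloping front. Pull the flap all the way down until it lies level, turn the selector clockwise to the three-dot mark without going on to the four-dot mark, then push the flap back up until it is fully shut. Leave the loose tip box, jar and pipette where they are.

Things in the scene. Friction and masses are not known exactly. Their poses are not given: they have to be found in the camera images.
- heater: White bench-top block heater, fixed, 270 mm deep (x), 230 wide (y), about 205 high. Origin on the bench under the low front edge of its control panel; x axis from its front to its back, y to the left for someone facing its front, z up. Behind its brow the top slopes down to a rear deck at height 150 mm that carries an aluminium block and tubes (up to 212 mm).
- panel (a point): Middle of the low front edge of the recessed control panel, 35 mm above the bench; axes as the heater's. The panel rises to the back at 40 degrees from level (outward normal [-0.643, 0, 0.766] in the heater's frame), 145 mm long up the slope, 206 mm wide between side cheeks. Brow at its upper end and cheeks stand up to 88 mm off the panel, the front lip 28 mm.
- flap (a joint): Angle of the black flap over the panel, hinged along its bottom edge, rad: 0 = shut (resting on cheeks and brow, leaning back 28 degrees from vertical), 2.06 = fully down, level, sticking out in front. Little friction, no catch: the flap (about 300 g) falls shut or open by its weight, depending on which side of upright it is. It starts shut or slightly ajar (up to 0.1).
- flap_hinge (a point): Middle of the flap's hinge line, on the heater at [-0.019, 0, 0.058] in its frame; the line runs along the heater's y axis. Axes as the heater's. The flap's plate is 155 mm from hinge to free edge and 226 mm wide.
- flap_bar (a point): Middle of the flap's steel grip bar: round, 12 mm thick, 110 mm long along the heater's y, on two posts at its ends beyond the flap's free edge, 34 mm clear of it, 190 mm from the hinge. Seen from hinge, it is 63 degrees above the heater's +x when shut and swings over the top to 181 degrees (out to the front) when down. Bar height: 228 mm shut (top below it 30 mm or more away), 54 mm down.
- selector (a joint): Angle of the selector knob, rad, growing clockwise seen from in front of the panel, range 0 to 1.571. It clicks into four stops, marked by white dots on the panel: 0 = one dot, 0.524 = two dots, 1.047 = three dots, 1.571 = four dots. Released, it snaps to the nearest stop; turning takes up to about 0.1 N m. It starts at the one-dot or two-dot stop.
- selector_grip (a point): On the selector's axis (the panel's normal), 30 mm off the panel, the height to grip. Black pointer knob: disc 58 mm wide, 12 high, with a grip bar across it 64 mm long, 16 wide, top 44 mm off the panel. The pointer (end with white line) stands (0.785 - joint value) rad from straight up the slope, positive to the left seen from in front. Axes: z out of the panel; x, y turn with the knob.
- tip_box: Bystander: blue pipette-tip box with clear lid, 120 x 85 x 76 mm, origin under its centre, loose on the bench.
- jar: Bystander: small white jar with blue lid, 38 mm across, 60 mm high, origin under its centre, standing loose on the heater's rear deck.
- pipette: Bystander: white pipette lying on the bench, about 270 mm long, 28 mm wide, origin under its middle, loose.

How it is judged:
By the outcome, as a careful person would: the job done as asked, in the order asked, and still so for the second after the job is handed in, with the robot touching nothing.
It also fails if it takes over 72 s, if anything falls off the work surface, if the arm or the gripper's body presses on something with over 40 N, if the wrist force passes 120 N, or if a joint passes its speed limit or range.

## Working session

There is one attempt and no reset: what is moved stays moved. The work goes in short steps, Python scripts to look and compute and a tool call to move; the robot and the scene stay as the last step left them, time stands still between calls to the robot, and variables do not carry over. Pictures are saved under pics/ and viewed, and the job is handed in when it is done.

Besides the shell and the picture viewer there is one more tool, called after "Call:" as name(argument=value, ...), one argument or row to a line, values as JSON. apply_moves: Moves the arm, as the interface text tells. Its arguments: {"type":"object","properties":{"motion":{"type":"array","items":{"type":"array","items":{"type":"number"}}},"newtons":{"type":"number"}},"required":["motion"]}

```bash
ls; mkdir -p pics; python3 - <<'E'
from station import status, viewer, workorder
import cv2,numpy as np
s=status.sense()
for k,v in s.items(): print(k,np.round(v,3))
for n in("scene","side","wrist"):
    p,d=viewer.capture(n); cv2.imwrite(f"pics/{n}0.png",p[:,:,::-1]); np.save(f"pics/{n}0.npy",d)
    print(n,{k:np.round(v,3).tolist() for k,v in viewer.get_calibration(n).items()})
E
```

```text
pics
time 0.0
joint_pos [ 1.256  0.418 -0.01   1.614  0.005  1.111 -0.053]
qd [-0.001 -0.002 -0.001 -0.    -0.001 -0.002  0.001]
tau [-0.0000e+00 -8.5125e+01  6.3900e-01 -4.2599e+01 -4.9000e-02  1.9000e-02
  0.0000e+00]
eef_pos [ 168.867 -601.323  185.223]
orientation [-0.     0.797 -0.604 -0.001]
force [ 1.285  0.168 -0.194]
torque [ 0.007 -0.047 -0.003]
opening 93.469
scene {'camera_matrix': [[515.845, 0.0, 319.374], [0.0, 515.845, 236.404], [0.0, 0.0, 1.0]], 'rvec': [1.627, 2.117, -0.675], 'tvec': [90.922, -308.421, 1658.396]}
side {'camera_matrix': [[443.836, 0.0, 319.241], [0.0, 443.836, 240.412], [0.0, 0.0, 1.0]], 'rvec': [0.255, 2.804, -1.175], 'tvec': [487.076, 35.591, 1270.834]}
wrist {'camera_matrix': [[341.451, 0.0, 318.686], [0.0, 341.451, 242.207], [0.0, 0.0, 1.0]], 'T_tool_cam': [[1.0, 0.0, -0.001, -0.017], [0.0, 0.958, 0.286, -83.344], [0.001, -0.286, 0.958, -198.732], [0.0, 0.0, 0.0, 1.0]]}
```

View pics/scene0.png

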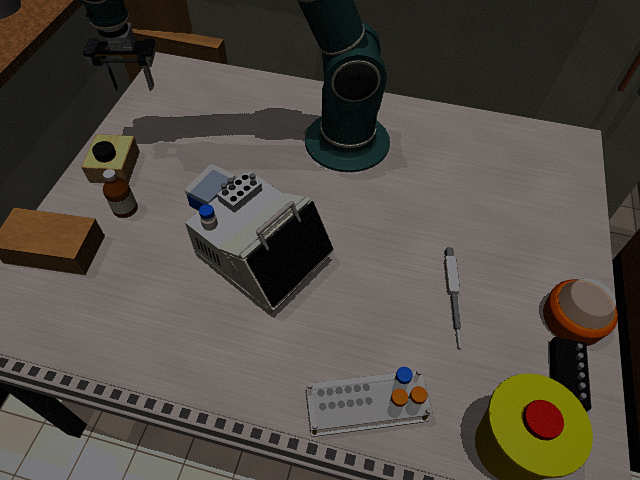

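View pics/side0.png

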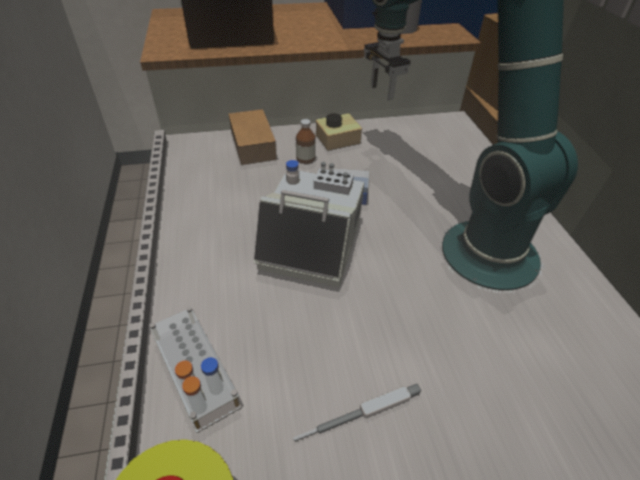

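View pics/wrist0.png

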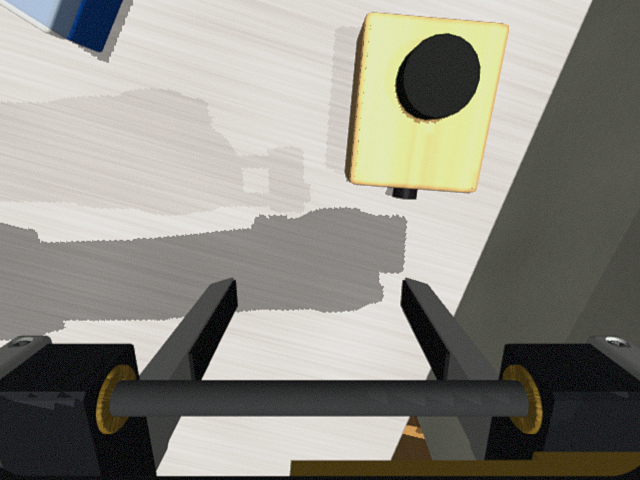

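```bash
cat > h.py <<'E'
import numpy as np,cv2
from scipy.spatial.transform import Rotation as R
from station import status, viewer, workorder
def cal(n,s=None):
    c=viewer.get_calibration(n);K=np.array(c["camera_matrix"])
    if n=="wrist":
        T=np.array(c["T_tool_cam"]);q=s["orientation"]
        Rt=R.from_quat([q[1],q[2],q[3],q[0]]).as_matrix()
        Rc=Rt@T[:3,:3]; o=Rt@T[:3,3]+s["eef_pos"]
        return K,Rc,o
    Rm=cv2.Rodrigues(np.array(c["rvec"],float))[0];t=np.array(c["tvec"],float).ravel()
    return K,Rm.T,-Rm.T@t
def pts(n,d,us,vs,s=None):
    K,Rc,o=cal(n,s); us=np.asarray(us);vs=np.asarray(vs); z=d[vs,us]
    P=np.stack([(us-K[0,2])/K[0,0]*z,(vs-K[1,2])/K[1,1]*z,z],1)
    return P[z>0]@Rc.T+o
def ray(n,u,v,s=None):
    K,Rc,o=cal(n,s); r=Rc@np.array([(u-K[0,2])/K[0,0],(v-K[1,2])/K[1,1],1]); return o,r/np.linalg.norm(r)
def proj(n,P,s=None):
    K,Rc,o=cal(n,s); p=(np.atleast_2d(P)-o)@Rc; p=p@K.T; return p[:,:2]/p[:,2:]
def capt(n,name):
    s=status.sense();p,d=viewer.capture(n);cv2.imwrite(f"pics/{name}.png",p[:,:,::-1]);np.save(f"pics/{name}.npy",d);return s,p,d
E
python3 - <<'E'
from h import *
for n,seed in(("scene",(290,260)),("side",(300,240))):
    im=cv2.imread(f"pics/{n}0.png");d=np.load(f"pics/{n}0.npy")
    m=(im.max(2)<60).astype(np.uint8)
    nl,l,st,_=cv2.connectedComponentsWithStats(m,connectivity=4);k=l[seed[1],seed[0]];print(n,st[k])
    mm=(l==k).astype(np.uint8)
    mi=cv2.erode(mm,np.ones((7,7)))
    v,u=np.nonzero(mi);P=pts(n,d,u,v);c=P.mean(0);U,S,V=np.linalg.svd(P-c,full_matrices=False);nn=V[2]
    if nn[2]<0: nn=-nn
    print("c",c,"n",nn,"rms",S[2]/len(P)**.5,"yaw of -x",np.degrees(np.arctan2(nn[1],nn[0])),"lean",np.degrees(np.arcsin(nn[2])))
    ct=max(cv2.findContours(mm,0,2)[0],key=cv2.contourArea)
    ap=cv2.approxPolyDP(ct,6,True)[:,0];print(ap.tolist())
    for a in ap:
        o,r=ray(n,*a);t=((c-o)@nn)/(r@nn);print(a,np.round(o+t*r,1))
    print("cam",cal(n)[2])
E
```

```text
scene [ 186  201  147  117 7108]
c [561.61576017 -40.99488467 129.49321004] n [0.37749708 0.17522102 0.90928188] rms 34.068147191790814 yaw of -x 24.899089835436857 lean 65.40630104221589
[[331, 260], [314, 203], [297, 211], [299, 222], [292, 208], [264, 239], [269, 249], [259, 236], [246, 256], [270, 307], [240, 256], [186, 224], [196, 255], [273, 317]]
[331 260] [535.7  74.1 118.1]
[314 203] [422.8   1.  179. ]
[297 211] [453.5 -33.9 173. ]
[299 222] [476.3 -22.5 161.3]
[292 208] [450.6 -47.4 176.8]
[264 239] [538.9 -92.5 148.8]
[269 249] [556.8 -74.9 138. ]
[259 236] [ 536.1 -105.8  152.6]
[246 256] [ 588.  -122.6  134.3]
[270 307] [677.2 -37.4  80.8]
[240 256] [ 592.2 -136.1  135.1]
[186 224] [ 562.8 -278.7  174.8]
[196 255] [ 621.  -235.2  142.3]
[273 317] [695.5 -24.8  70.8]
cam [1208.270032    209.11686623 1161.90432419]
side [ 256  203   90   73 4787]
c [545.64558542 -12.39325371 131.11183442] n [0.38899278 0.80091067 0.45522162] rms 1.9279688587859627 yaw of -x 64.0947057725386 lean 27.079194342658308
[[261, 203], [256, 258], [337, 275], [345, 219], [322, 222], [320, 214], [284, 207], [279, 214]]
[261 203] [629.9 -90.7 196.9]
[256 258] [658.2 -30.1  66.1]
[337 275] [464.2  63.6  67. ]
[345 219] [437.4   2.7 197.1]
[322 222] [490.1 -13.6 180.8]
[320 214] [493.3 -24.7 197.5]
[284 207] [575.8 -64.9 197.8]
[279 214] [589.4 -61.4 180. ]
cam [661.54703036 771.75978663 905.68777822]
```

```bash
python3 - <<'E'
from h import *
n="scene"
im=cv2.imread(f"pics/{n}0.png");d=np.load(f"pics/{n}0.npy")
m=(im.max(2)<25).astype(np.uint8)
m=cv2.morphologyEx(m,cv2.MORPH_OPEN,np.ones((5,5)))
nl,l,st,_=cv2.connectedComponentsWithStats(m,connectivity=4);k=l[260,290];print(n,st[k])
mm=(l==k).astype(np.uint8)
mi=cv2.erode(mm,np.ones((7,7)))
v,u=np.nonzero(mi);P=pts(n,d,u,v);c=P.mean(0)
for i in range(3):
    c=P.mean(0);U,S,V=np.linalg.svd(P-c,full_matrices=False);nn=V[2];print(S[2]/len(P)**.5)
    P=P[abs((P-c)@nn)<2.5*S[2]/len(P)**.5]
if nn[2]<0: nn=-nn
print("c",c,"n",nn,"yaw of -x",np.degrees(np.arctan2(nn[1],nn[0])),"lean",np.degrees(np.arcsin(nn[2])))
ct=max(cv2.findContours(mm,0,2)[0],key=cv2.contourArea)
ap=cv2.approxPolyDP(ct,5,True)[:,0]
for a in ap:
    o,r=ray(n,*a);t=((c-o)@nn)/(r@nn);print(a,np.round(o+t*r,1))
# bar points: bright thin pixels above flap
for n in("scene","side"):
    im=cv2.imread(f"pics/{n}0.png")
    b=im[190:260,240:340] if n=="scene" else im[180:230,250:360]
    cv2.imwrite(f"pics/bar_{n}.png",cv2.resize(b,None,fx=7,fy=7,interpolation=0))
E
```

```text
scene [ 247  204   85  101 4416]
1.7780040236528198
1.681390861219591
1.6592347349067218
c [555.42045344 -20.75878192 134.10231582] n [0.38738122 0.80373392 0.45160555] yaw of -x 64.26700503137265 lean 26.8467413038594
[313 204] [438.    2.5 193.4]
[300 211] [474.  -19.8 202.3]
[300 222] [490.1 -15.6 181. ]
[292 218] [499.3 -32.1 202.4]
[267 239] [574.  -69.3 204.6]
[267 251] [591.5 -65.3 182.4]
[260 246] [595.7 -79.  203.2]
[247 258] [633.5 -96.7 202.3]
[271 304] [665.2 -39.4  73.1]
[331 250] [470.7  59.6  63.7]
```

View pics/bar_scene.png

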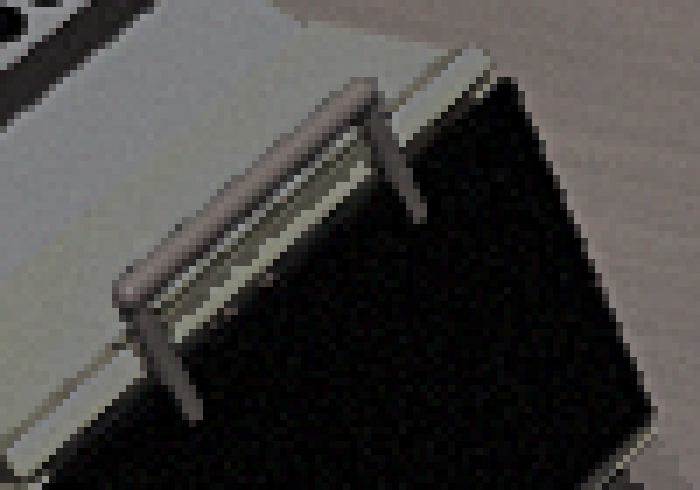

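View pics/bar_side.png

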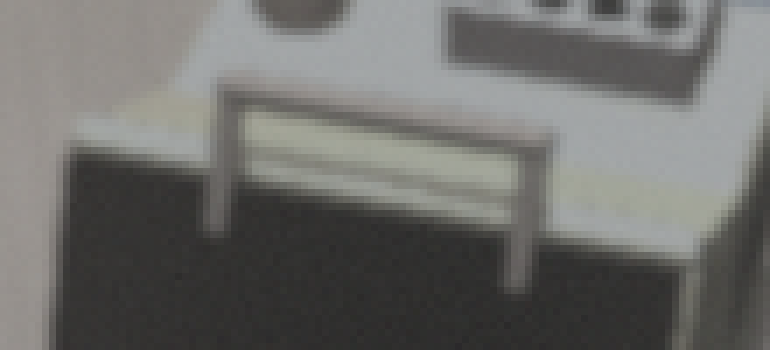

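```bash
cat >> h.py <<'E'
def tri(a,b):
    A=[];y=[]
    (o1,r1),(o2,r2)=a,b
    t=np.linalg.lstsq(np.stack([r1,-r2],1),o2-o1,rcond=None)[0]
    p,q=o1+t[0]*r1,o2+t[1]*r2
    return (p+q)/2,np.linalg.norm(p-q)
E
python3 - <<'E'
from h import *
A,e1=tri(ray("scene",257.9,231.4),ray("side",282.9,193.1))
B,e2=tri(ray("scene",292.4,203.1),ray("side",327.1,200.7))
print(A,e1,B,e2,(A+B)/2,np.linalg.norm(A-B),np.degrees(np.arctan2(*(A-B)[[1,0]])))
# from plane
yaw=np.radians(64.15-180);X=np.array([np.cos(yaw),np.sin(yaw),0]);Y=np.array([-X[1],X[0],0])
for c in([545.6,-12.4,131.1],[555.4,-20.8,134.1]):
    c=np.array(c); print("c in heater axes",c@X,c@Y)
for n,C in(("side",[[629.9,-90.7],[658.2,-30.1],[464.2,63.6],[437.4,2.7]]),("scene",[[438,2.5],[633.5,-96.7],[665.2,-39.4],[470.7,59.6]])):
    for c in C: print(n,np.array(c)@X[:2],np.array(c)@Y[:2])
print("bar",A@X,A@Y,B@X,B@Y)
E
```

```text
[573.38449655 -89.33114712 223.36529681] 3.068506974955348 [473.86960362 -37.89519772 225.82966498] 0.03452794277760988 [523.62705008 -63.61317242 224.59748089] 112.04884611613906 -27.332943643800366
c in heater axes -226.73142349618536 496.413115861571
c in heater axes -223.4449018831959 508.89505383959954
side -193.02242993250388 606.4180419009245
side -259.8979802341741 605.4636982265715
side -259.6350064075012 390.0208500167354
side -193.14349943531528 392.4559066008312
scene -193.225121677681 393.0830730935198
scene -189.19245802101872 612.2739205845412
scene -254.5806673574199 615.8182230235241
scene -258.869359900405 397.614517472331
bar -169.6126152802222 554.9607152441362 -172.51166623764686 442.9764917614552
```

Call:
apply_moves(
  motion=[
    [0,0,0.1,0,0,-50,94],
    [0,0,0.2,-20,-20,-95,94],
    [0,0,0.3,-60,-70,-135,94],
    [0,0,0.4,-95,-110,-145,94],
    [0,0,0.5,-130,-150,-145,94],
    [0,0,0.6,-165,-190,-145,94],
    [0,0,0.7,-200,-230,-145,94],
    [0,0,0.724,-235,-270,-145,94],
    [0,0,0.724,-265,-305,-145,94],
    [0,0,0.724,-295,-340,-145,94],
    [0,0,0.724,-325,-375,-145,94],
    [0,0,0.724,-350,-405,-145,94],
  ],
)

```text
time: 1.35
eef_pos: [453.8, -169.7, 331.0]
orientation: [0.0, -0.531, 0.847, -0.0]
force: [0.6, -1.9, -1.0]
opening: 93.7
```

Call:
apply_moves(
  motion=[
    [0,0,0,-40,-5,0,94],
    [0,0,0,-80,-10,0,94],
    [0,0,0,-110,-15,0,94],
    [0,0,0,-126,-17,0,94],
    [0,0,0,-126,-17,0,94],
  ],
)

```text
time: 1.85
eef_pos: [523.9, -63.4, 330.4]
orientation: [-0.0, -0.533, 0.846, 0.001]
force: [-0.6, -0.4, -0.6]
opening: 93.7
```

```bash
python3 - <<'E'
from h import *
s,p,d=capt("wrist","w1")
print(s["time"],s["eef_pos"],s["orientation"],np.round(s["joint_pos"],2))
print(proj("wrist",[[573.4,-89.3,224],[473.9,-37.9,224]],s))
E
```

```text
1.85 [523.9071876  -63.35748342 330.41228041] [-3.04127044e-05 -5.32844892e-01  8.46212723e-01  5.89769996e-04] [ 0.45  0.16 -0.44  1.64  0.07  1.36 -2.02]
[[321.22556309 172.73410409]
 [317.554331   289.63206881]]
```

View pics/w1.png

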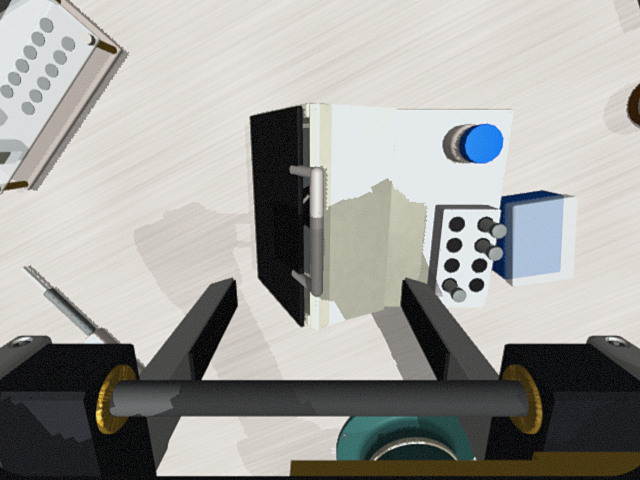

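Call:
apply_moves(
  motion=[
    [0,0,0,-1,0,30,60],
    [0,0,0,-1,0,60,50],
    [0,0,0,-1,0,85,50],
    [0,0,0,-1,0,97,50],
    [0,0,0,-1,0,97,50],
    [0,0,0,-1,0,97,8],
    [0,0,0,-1,0,97,8],
    [0,0,0,-1,0,97,8],
    [0,0,0,-1,0,97,8],
    [0,0,0,-1,0,97,8],
  ],
  newtons=8,
)

```text
time: 2.9
eef_pos: [523.9, -64.7, 234.1]
orientation: [0.0, -0.531, 0.847, -0.0]
force: [0.2, 0.2, -0.3]
opening: 17.3
```

```bash
python3 - <<'E'
from h import *
s,p,d=capt("wrist","w2")
print(s["time"],s["eef_pos"],s["orientation"],s["opening"],s["force"],np.round(s["joint_pos"],2))
s,p,d=capt("side","s2")
cv2.imwrite("pics/s2c.png",cv2.resize(p[150:300,220:400,::-1],None,fx=4,fy=4))
E
```

```text
2.9 [523.86571132 -64.65754973 234.11948306] [ 1.44660000e-04 -5.31441963e-01  8.47094686e-01 -1.10124625e-04] 17.27283103176046 [ 0.21320069  0.17114866 -0.27991638] [ 0.44  0.22 -0.43  1.79  0.1   1.15 -2.05]
```

View pics/w2.png

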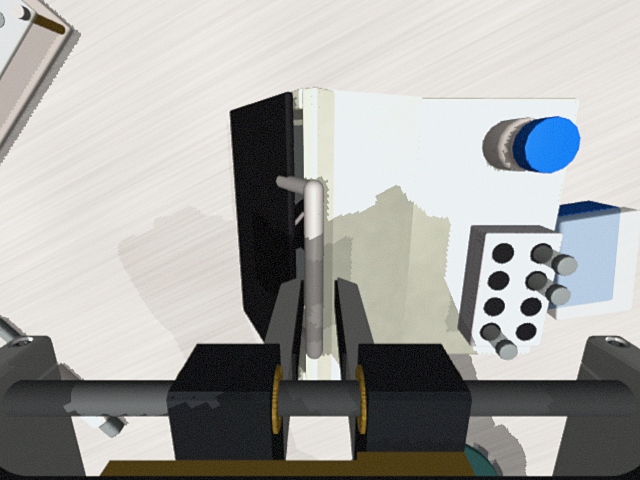

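View pics/s2c.png

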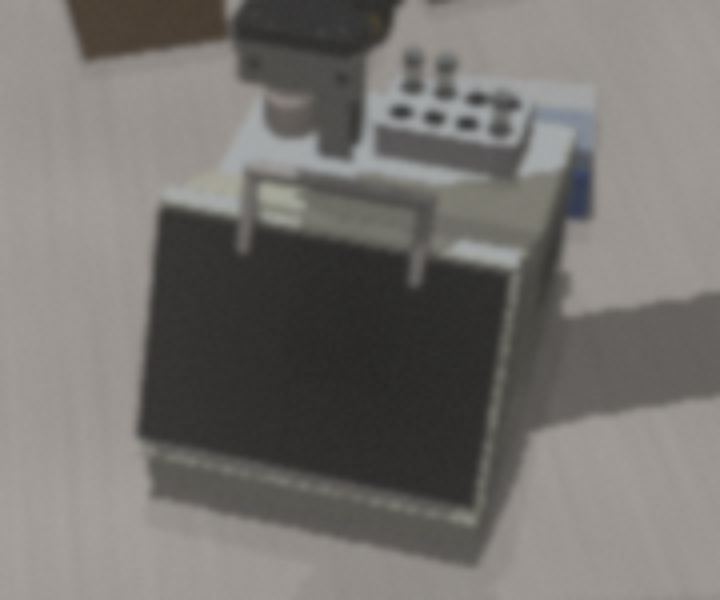

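```bash
python3 - <<'E'
from h import *
s=status.sense()
X=np.array([-.436,-.9,0]);Y=np.array([.9,-.436,0])
T=np.array(s["eef_pos"])
P=[T+o*X+w*Y+np.array([0,0,-19]) for o in(-9,-21) for w in(-8,8)]
print((proj("side",P)-[220,150])*4)
print("bar",(proj("side",[[573.4,-89.3,224],[473.9,-37.9,224],[524,-64,228]])-[220,150])*4)
d=np.load("pics/w2.npy");im=cv2.imread("pics/w2.png")
for v in(200,250,300,340): 
    print(v,[ (u,round(float(d[v,u]))) for u in range(300,332,4)])
    u=[314];print(pts("wrist",d,np.array([314]),np.array([v]),s))
E
```

```text
[[347.81808095 209.06298096]
 [322.62117758 204.35363605]
 [342.29578795 221.24529932]
 [316.91805909 216.46835568]]
bar [[253.06760244 169.64421284]
 [428.27093542 205.13351191]
 [339.10893622 181.71254124]]
200 [(300, 360), (304, 202), (308, 199), (312, 198), (316, 199), (320, 201), (324, 238), (328, 243)]
[[570.11183999 -83.90858346 235.74675747]]
250 [(300, 375), (304, 212), (308, 207), (312, 209), (316, 209), (320, 211), (324, 249), (328, 252)]
[[542.4330643  -70.37554356 234.78827985]]
300 [(300, 169), (304, 387), (308, 0), (312, 218), (316, 218), (320, 218), (324, 260), (328, 263)]
[[512.24980628 -55.63016338 234.54166687]]
340 [(300, 160), (304, 240), (308, 228), (312, 226), (316, 225), (320, 228), (324, 271), (328, 274)]
[[486.58168866 -43.10704486 235.41281739]]
```

```bash
python3 - <<'E'
from h import *
s=status.sense()
for nm,us in(("w2",(286,290,294,340,346,350)),("w1",(228,232,404,408))):
    d=np.load(f"pics/{nm}.npy")
    for v in(276,282,286,290,296,310,330): print(nm,v,[(u,round(float(d[v,u]))) for u in us])
d=np.load("pics/w2.npy")
print(pts("wrist",d,np.array([294,342,292]),np.array([290,290,300]),s))
sd=np.load("pics/s2.npy")
for y in (120,140,150,156,160,170,180): 
    u=220+335//4;v=150+y//4; print(y,pts("side",sd,np.array([u]),np.array([v])))
E
```

```text
w2 276 [(286, 257), (290, 252), (294, 253), (340, 266), (346, 268), (350, 271)]
w2 282 [(286, 187), (290, 186), (294, 186), (340, 186), (346, 187), (350, 187)]
w2 286 [(286, 181), (290, 180), (294, 181), (340, 181), (346, 182), (350, 181)]
w2 290 [(286, 177), (290, 176), (294, 176), (340, 176), (346, 178), (350, 176)]
w2 296 [(286, 169), (290, 170), (294, 170), (340, 170), (346, 169), (350, 169)]
w2 310 [(286, 156), (290, 156), (294, 156), (340, 158), (346, 155), (350, 155)]
w2 330 [(286, 139), (290, 140), (294, 143), (340, 144), (346, 140), (350, 139)]
w1 276 [(228, 569), (232, 568), (404, 409), (408, 408)]
w1 282 [(228, 186), (232, 190), (404, 190), (408, 186)]
w1 286 [(228, 182), (232, 186), (404, 188), (408, 185)]
w1 290 [(228, 179), (232, 186), (404, 187), (408, 180)]
w1 296 [(228, 177), (232, 185), (404, 187), (408, 179)]
w1 310 [(228, 178), (232, 187), (404, 187), (408, 180)]
w1 330 [(228, 598), (232, 597), (404, 598), (408, 598)]
[[537.78651958 -57.18563865 271.07914098]
 [526.65047661 -79.3533266  270.24538741]
 [537.74012369 -56.95384876 282.28924811]]
120 [[530.81950699 -46.75968634 287.84525278]]
140 [[531.3766035  -43.86264257 275.70210399]]
150 [[530.7867941  -47.79930147 266.82230457]]
156 [[530.34751344 -50.79645507 258.57906618]]
160 [[ 508.70261187 -186.64228545  148.24685409]]
170 [[ 510.41234846 -176.20605229  149.60589361]]
180 [[529.52596656 -56.69612092 235.80397451]]
```

The fingertips measure at z≈258 in both the wrist and side views. That puts the real grasp point about 46 mm behind the reported TCP along the tool's z, so the fingers are still above the bar. I'll go lower and check by looking.

Call:
apply_moves(
  motion=[
    [0,0,0,0,0,0,50],
    [0,0,0,0,0,0,50],
    [0,0,0,0,0,0,50],
    [0,0,0,0,0,15,50],
    [0,0,0,0,0,30,50],
    [0,0,0,0,0,42,50],
    [0,0,0,0,0,42,50],
  ],
  newtons=8,
)

```text
time: 3.7
eef_pos: [523.0, -64.6, 190.4]
orientation: [-0.001, -0.531, 0.847, 0.001]
force: [0.1, -0.3, 0.5]
opening: 50.0
```

```bash
python3 - <<'E'
from h import *
s,p,d=capt("wrist","w3")
print(s["time"],s["eef_pos"],s["opening"],s["force"])
s,p,d=capt("side","s3")
cv2.imwrite("pics/s3c.png",cv2.resize(p[150:300,220:400,::-1],None,fx=4,fy=4))
E
```

```text
3.7 [522.96240023 -64.59988617 190.44812478] 50.04942803473967 [ 0.07059997 -0.25691951  0.54530207]
```

View pics/w3.png

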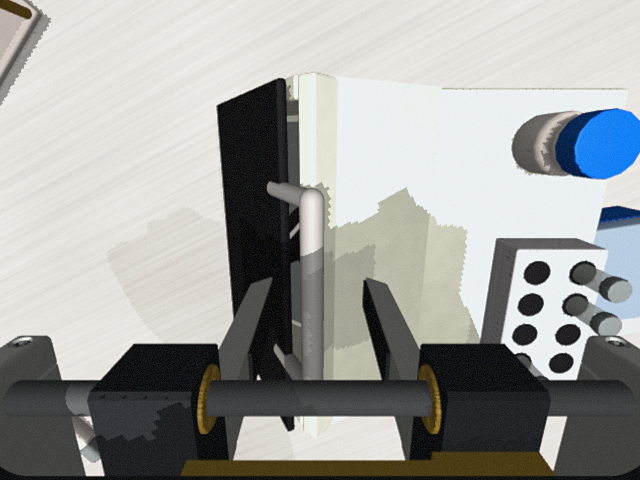

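View pics/s3c.png

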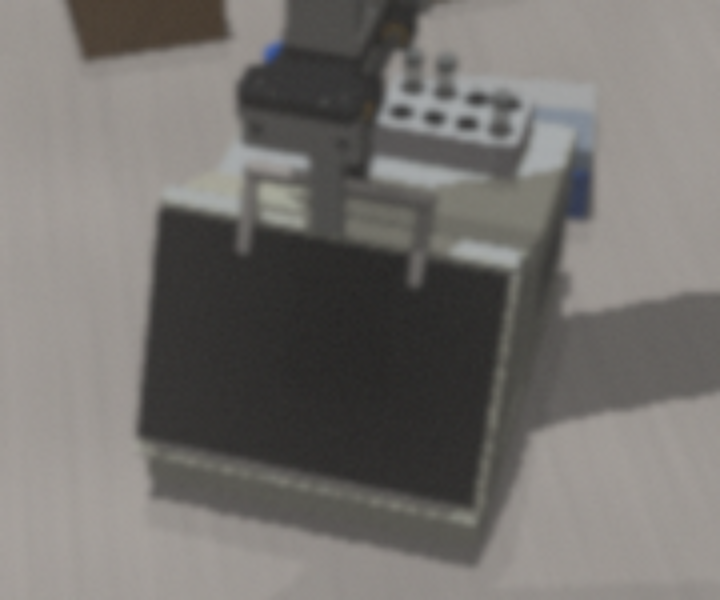

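Call:
apply_moves(
  motion=[
    [0,0,0,0,0,4,30],
    [0,0,0,0,0,4,20],
    [0,0,0,0,0,4,8],
    [0,0,0,0,0,4,8],
    [0,0,0,0,0,4,8],
    [0,0,0,0,0,4,8],
    [0,0,0,0,0,4,8],
  ],
  newtons=8,
)

```text
time: 4.5
eef_pos: [524.0, -64.3, 188.0]
orientation: [0.0, -0.532, 0.847, 0.0]
force: [2.0, 2.8, 0.7]
opening: 11.4
```

```bash
python3 - <<'E'
import numpy as np
def seg(a,b,n):
    for t in np.linspace(a,b,n+1)[1:]: print(round(t,1),round(190*(np.cos(np.radians(t))-np.cos(np.radians(a)))),round(-190*(np.sin(np.radians(t))-np.sin(np.radians(a)))))
seg(63,93,6);print();seg(93,141,10);print();seg(141,181,9)
E
```

```text
68.0 -15 -7
73.0 -31 -12
78.0 -47 -17
83.0 -63 -19
88.0 -80 -21
93.0 -96 -20

97.8 -16 1
102.6 -32 4
107.4 -47 8
112.2 -62 14
117.0 -76 20
121.8 -90 28
126.6 -103 37
131.4 -116 47
136.2 -127 58
141.0 -138 70

145.4 -9 12
149.9 -17 24
154.3 -24 37
158.8 -29 51
163.2 -34 65
167.7 -38 79
172.1 -41 93
176.6 -42 108
181.0 -42 123
```

Call:
apply_moves(
  motion=[
    [0,0,0,-15,0,-7,8],
    [0,0,0,-31,0,-13,8],
    [0,0,0,-47,0,-17,8],
    [0,0,0,-63,0,-20,8],
    [0,0,0,-80,0,-21,8],
    [0,0,0,-96,0,-20,8],
    [0,0,0,-96,0,-20,8],
  ],
)

```text
time: 5.2
eef_pos: [567.1, 25.3, 208.8]
orientation: [0.001, -0.533, 0.846, -0.0]
force: [0.0, 1.5, 8.3]
opening: 11.6
```

Call:
apply_moves(
  motion=[
    [0,0,0,-16,0,1,8],
    [0,0,0,-32,0,4,8],
    [0,0,0,-47,0,8,8],
    [0,0,0,-62,0,14,8],
    [0,0,0,-76,0,20,8],
    [0,0,0,-90,0,28,8],
    [0,0,0,-103,0,37,8],
    [0,0,0,-116,0,47,8],
    [0,0,0,-127,0,58,8],
    [0,0,0,-138,0,70,8],
  ],
)

```text
time: 6.2
eef_pos: [625.7, 146.8, 136.7]
orientation: [-0.0, -0.531, 0.847, 0.0]
force: [-0.1, -1.9, -0.9]
opening: 11.5
```

```bash
python3 - <<'E'
from h import *
s,p,d=capt("side","s4")
print(s["eef_pos"],s["force"],s["opening"],np.round(s["joint_pos"],2))
E
```

```text
[625.72857474 146.78502345 136.65063058] [-0.13209709 -1.85436591 -0.89263333] 11.509526406764685 [ 0.06  0.54 -0.46  1.6   0.26  1.07 -2.5 ]
```

View pics/s4.png

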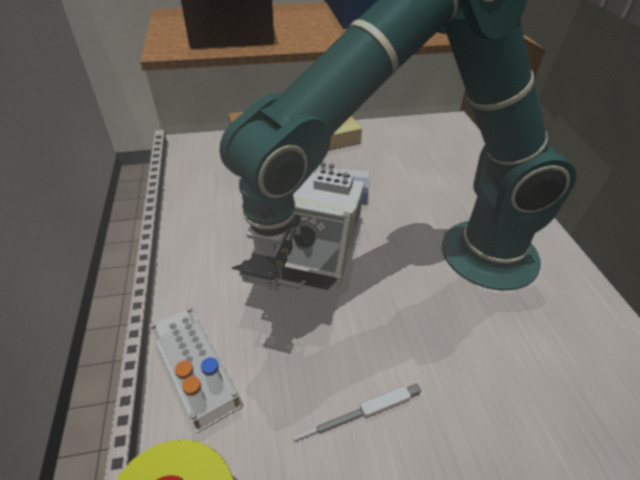

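Call:
apply_moves(
  motion=[
    [0,0,0,-9,0,12,8],
    [0,0,0,-17,0,24,8],
    [0,0,0,-24,0,37,8],
    [0,0,0,-29,0,51,8],
    [0,0,0,-34,0,65,8],
    [0,0,0,-38,0,79,8],
    [0,0,0,-41,0,93,8],
    [0,0,0,-42,0,108,8],
    [0,0,0,-42,0,120,8],
    [0,0,0,-42,0,122,8],
  ],
)

```text
time: 7.25
eef_pos: [643.5, 184.1, 14.5]
orientation: [-0.0, -0.532, 0.847, 0.0]
force: [-2.5, 0.8, 3.7]
opening: 11.7
```

```bash
python3 - <<'E'
from h import *
s,p,d=capt("scene","c5")
print(s["eef_pos"],s["force"],s["opening"],np.round(s["joint_pos"],2))
s,p,d=capt("wrist","w5")
E
```

```text
[643.54796392 184.14515615  14.53320009] [-2.53139695  0.75375319  3.71819554] 11.659506191747962 [-0.04  0.72 -0.41  1.6   0.35  0.9  -2.6 ]
```

View pics/c5.png

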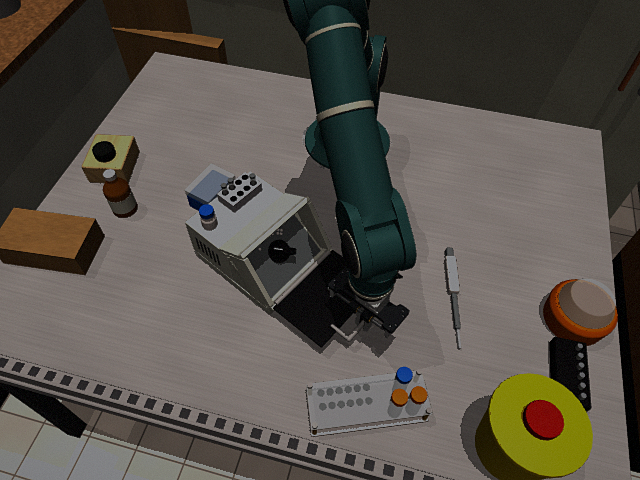

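View pics/w5.png

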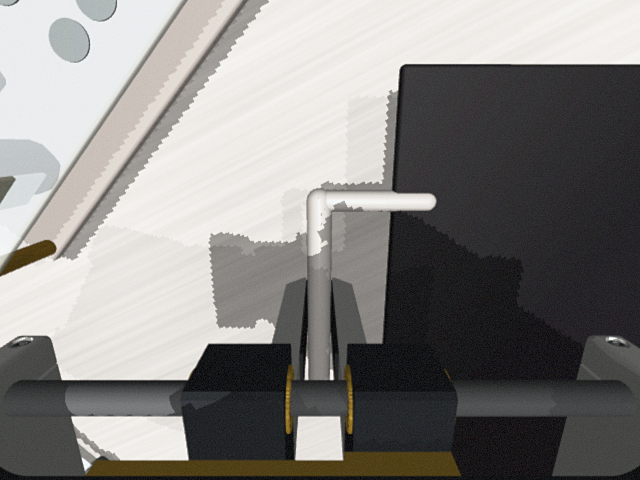

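Call:
apply_moves(
  motion=[
    [0,0,0,0,0,0,40],
    [0,0,0,0,0,0,40],
    [0,0,0,0,0,0,40],
    [0,0,0,0,0,-30,60],
    [0,0,0,0,0,-70,60],
    [0,0,0,0,0,-120,60],
    [0,0,0,0,0,-170,60],
    [0,0,0,0,0,-220,60],
    [0,0,0,0,0,-250,60],
    [0,0,0,0,0,-250,60],
  ],
)

```text
time: 8.35
eef_pos: [645.4, 184.5, 271.1]
orientation: [0.003, -0.531, 0.847, -0.001]
force: [0.8, 0.3, 0.2]
opening: 60.1
```

```bash
python3 - <<'E'
from h import *
s,p,d=capt("scene","c6")
print(s["eef_pos"],s["force"],s["opening"],np.round(s["joint_pos"],2))
cv2.imwrite("pics/c6c.png",cv2.resize(p[190:360,230:390,::-1],None,fx=4,fy=4,interpolation=2)[:600])
s,p,d=capt("side","s6")
cv2.imwrite("pics/s6c.png",cv2.resize(p[160:310,220:400,::-1],None,fx=4,fy=4,interpolation=2))
s,p,d=capt("wrist","w6")
E
```

```text
[645.38570319 184.4799762  271.08818879] [0.77075248 0.34048891 0.24611214] 60.134837264548665 [ 0.01  0.48 -0.49  1.37  0.23  1.34 -2.51]
```

View pics/c6c.png

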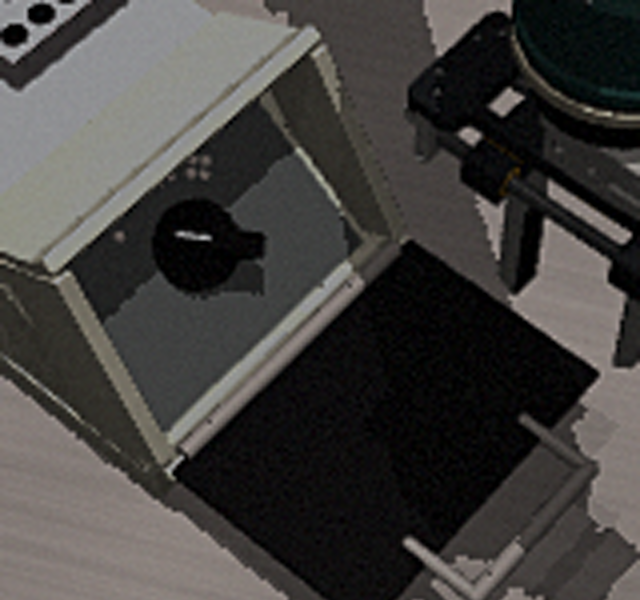

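View pics/s6c.png

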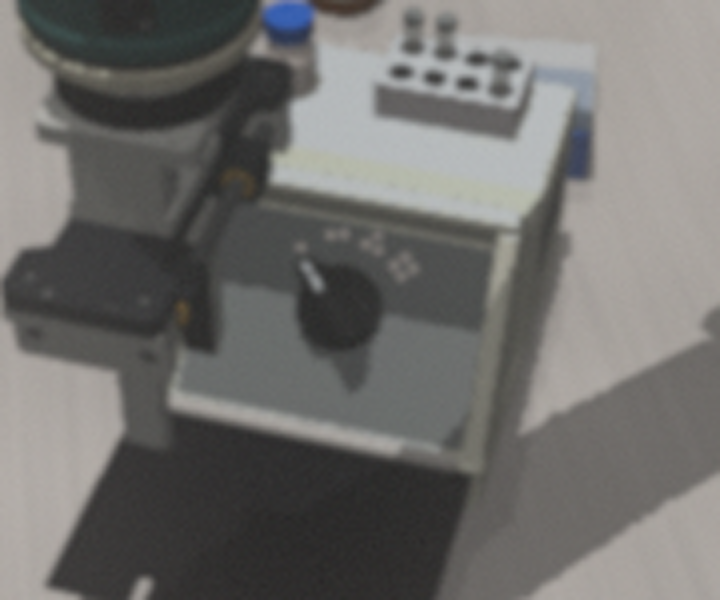

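View pics/w6.png

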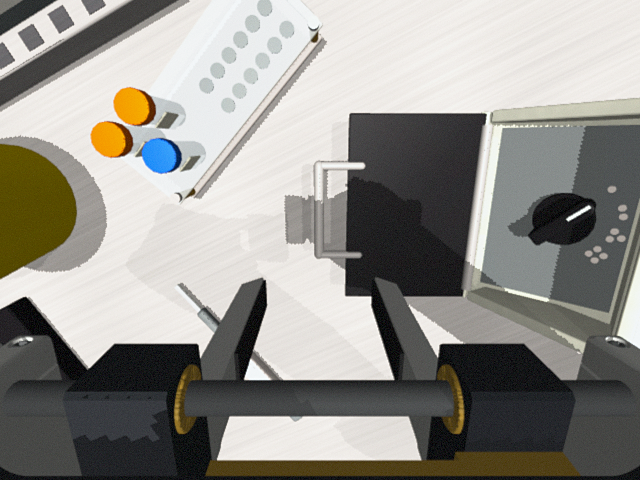

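```bash
cat >> h.py <<'E'
X=np.array([np.cos(np.radians(-115.85)),np.sin(np.radians(-115.85)),0]);Y=np.array([-X[1],X[0],0]);Z=np.array([0,0,1.])
H0=-237.5*X+499*Y
S_=np.cos(np.radians(40))*X+np.sin(np.radians(40))*Z; N_=-np.sin(np.radians(40))*X+np.cos(np.radians(40))*Z
PO=H0+35*Z
def onpanel(n,u,v,h,s=None):
    o,r=ray(n,u,v,s);t=((PO+h*N_-o)@N_)/(r@N_);p=o+t*r-PO
    return np.round([p@S_,p@Y],1)   # up slope, left
E
python3 - <<'E'
from h import *
s=status.sense()
im=cv2.imread("pics/w6.png");cv2.imwrite("pics/w6c.png",cv2.resize(im[150:280,500:640],None,fx=4.5,fy=4.5,interpolation=2))
d=np.load("pics/w6.npy")
# panel plane check: points on clean panel
v,u=np.mgrid[150:280:4,500:600:4];P=pts("wrist",d,u.ravel(),v.ravel(),s)-PO
h=P@N_;print("panel h hist",np.histogram(h,bins=np.arange(-20,60,4)))
K=P[(h>36)&(h<50)];print("knob top pts (s,y,h)",np.mean(np.stack([K@S_,K@Y,K@N_],1),0),len(K))
for n in("side","scene"):
    d=np.load(f"pics/{'s6' if n=='side' else 'c6'}.npy")
    c=(305,237) if n=="side" else(278,251)
    v,u=np.mgrid[c[1]-15:c[1]+16,c[0]-18:c[0]+19];P=pts(n,d,u.ravel(),v.ravel())-PO;h=P@N_
    print(n,np.histogram(h,bins=np.arange(-20,60,4))[0]);K=P[(h>36)&(h<52)];print(np.mean(np.stack([K@S_,K@Y,K@N_],1),0),len(K))
E
```

```text
panel h hist (array([  0,   0,   0,   0, 329, 319,   1,  84,  14,   1,   1,   1,   3,
         0,   2,  58,  10,   0,   0]), array([-20, -16, -12,  -8,  -4,   0,   4,   8,  12,  16,  20,  24,  28,
        32,  36,  40,  44,  48,  52,  56]))
knob top pts (s,y,h) [87.25560497  3.28366605 42.6814135 ] 70
side [  0   0   0  27 286 383  59 135  74   6   6   2   7   4  12  92  46   3
   0]
[85.29488968  0.09365755 42.95765313] 153
scene [  0   0   0  57 346 244  61 142  48  14   8   6  10   9  28  95  30   0
   0]
[88.84087792  6.35298583 41.95415334] 153
```

View pics/w6c.png

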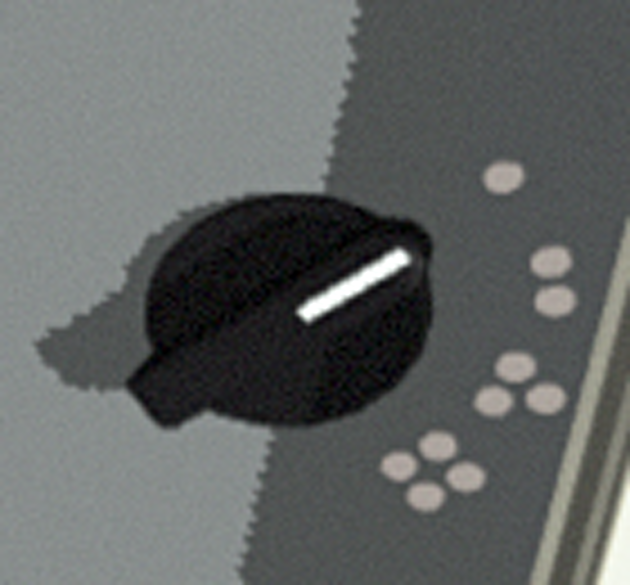

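```bash
python3 - <<'E'
from h import *
s=status.sense();T=np.array(s["eef_pos"])
print("H0",H0)
for h in(77,-9):
    G=PO+87*S_+2*Y+h*N_;D=G-T
    print(h,G,"dx(X)",D@X,"dy(-Y)",-D@Y,"dz(-Z)",-D[2])
E
```

```text
H0 [552.62331516  -3.8368666    0.        ]
77 [546.94497533 -20.14394558 149.90794416] dx(X) 225.38978091834477 dy(-Y) -1.8936203485843397 dz(-Z) 115.09958123289024
-9 [522.84209293 -69.89231338  84.02812205] dx(X) 280.66951535138713 dy(-Y) -1.89362034858435 dz(-Z) 180.97940334112235
```

Call:
apply_moves(
  motion=[
    [0,0,-0.14,0,0,-5,60],
    [0,0,-0.28,0,0,-10,60],
    [0,0,-0.42,0,0,-15,60],
    [0,0,-0.56,0,0,-20,60],
    [0,0,-0.7,0,0,-20,60],
    [0,0,-0.84,0,0,-20,60],
    [0,0,-0.98,0,0,-20,60],
    [0,0,-1.12,0,0,-20,60],
    [0,0,-1.26,0,0,-20,60],
    [0,0,-1.4,0,0,-20,60],
    [0,0,-1.54,0,0,-20,60],
    [0,0,-1.571,0,0,-20,60],
  ],
)

```text
time: 9.7
eef_pos: [643.4, 183.5, 284.3]
orientation: [0.0, 0.975, -0.221, -0.001]
force: [-0.5, -0.6, -0.1]
opening: 59.9
```

```bash
python3 - <<'E'
from h import *
s=status.sense();print(s["eef_pos"],s["orientation"],np.round(s["joint_pos"],2))
E
```

```text
[643.44417963 183.54815532 284.25458401] [ 3.31579565e-04  9.75208111e-01 -2.21286764e-01 -1.09468278e-03] [ 0.19  0.54 -0.8   1.34  0.38  1.41 -1.04]
```

Call:
apply_moves(
  motion=[
    [-0.14,0,0,0,10,0,60],
    [-0.28,0,0,0,30,0,60],
    [-0.42,0,0,0,50,0,60],
    [-0.56,0,0,0,80,10,60],
    [-0.698,0,0,1,110,40,60],
    [-0.698,0,0,2,140,70,60],
    [-0.698,0,0,2,140,70,60],
  ],
)

```text
time: 10.4
eef_pos: [582.3, 53.3, 211.1]
orientation: [0.336, 0.914, -0.211, -0.079]
force: [0.6, -2.0, 0.2]
opening: 59.8
```

```bash
python3 - <<'E'
from h import *
s,p,d=capt("side","s7")
print(s["eef_pos"],s["orientation"],np.round(s["joint_pos"],2))
q=s["orientation"];print(R.from_quat([q[1],q[2],q[3],q[0]]).as_matrix()[:,2]@N_)
E
```

```text
[582.25597451  53.3103794  211.08377887] [ 0.33638501  0.91447585 -0.21050775 -0.07915512] [-0.05  0.73 -0.58  1.35  0.7   1.83 -1.14]
-0.999963383691487
```

View pics/s7.png

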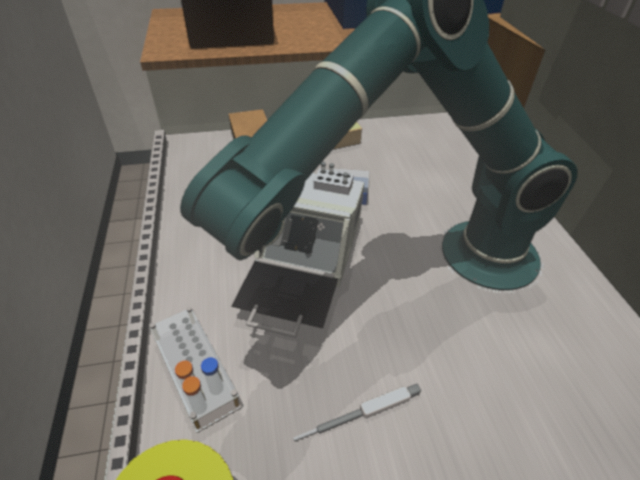

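```bash
cat >> h.py <<'E'
def pc(P): 
    P=np.asarray(P)-PO; return np.round([P@S_,P@Y,P@N_],1)
def knob(d,s):
    v,u=np.mgrid[0:480:2,0:640:2]
    P=pts("wrist",d,u.ravel(),v.ravel(),s)-PO;Q=np.stack([P@S_,P@Y,P@N_],1)
    m=(Q[:,2]>36)&(Q[:,2]<50)&(Q[:,0]>40)&(Q[:,0]<135)&(abs(Q[:,1])<60)
    K=Q[m];(c,wh,a)=cv2.minAreaRect(K[:,:2].astype(np.float32))
    C=np.cov(K[:,:2].T);w,V=np.linalg.eigh(C);ax=V[:,1]
    print("knob top mean",K.mean(0),"rect",c,wh,a,"axis deg left of up",np.degrees(np.arctan2(ax[1],ax[0])),len(K))
    pl=(abs(Q[:,2])<5)&(abs(Q[:,1])<80)&(Q[:,0]>20)&(Q[:,0]<135);print("panel h",np.median(Q[pl,2]))
E
python3 - <<'E'
from h import *
s,p,d=capt("wrist","w7");print("tcp s,y,h",pc(s["eef_pos"]))
knob(d,s)
E
```

```text
tcp s,y,h [ 63.9   2.2 179.7]
knob top mean [84.42887322  1.4589039  43.15197245] rect (86.40699768066406, 2.0732288360595703) (62.64037322998047, 15.944398880004883) 45.01524353027344 axis deg left of up 45.46352867584829 228
panel h 0.6638551743660458
```

View pics/w7.png

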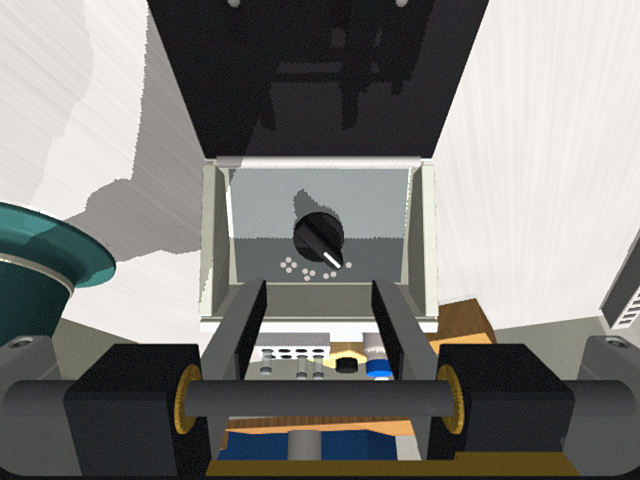

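Call:
apply_moves(
  motion=[
    [0,0,-0.14,0,10,10,50],
    [0,0,-0.28,0,18,20,50],
    [0,0,-0.42,0,22.5,40,50],
    [0,0,-0.56,0,22.5,60,50],
    [0,0,-0.7,0,22.5,80,50],
    [0,0,-0.785,0,22.5,100,50],
    [0,0,-0.785,0,22.5,103,50],
    [0,0,-0.785,0,22.5,103,50],
  ],
)

```text
time: 11.3
eef_pos: [549.0, -17.7, 152.1]
orientation: [0.279, 0.927, 0.155, -0.197]
force: [0.6, -0.2, 0.3]
opening: 50.0
```

```bash
python3 - <<'E'
from h import *
s,p,d=capt("wrist","w8");print("tcp s,y,h",pc(s["eef_pos"]),s["force"],np.round(s["joint_pos"],2))
q=s["orientation"];M=R.from_quat([q[1],q[2],q[3],q[0]]).as_matrix();print(np.round(np.stack([S_,Y,N_])@M,3))
knob(d,s)
E
```

```text
tcp s,y,h [86.1  2.8 80.7] [ 0.60025194 -0.16314954  0.34720262] [ 0.16  0.74 -0.72  1.55  0.8   1.71 -0.43]
[[-0.705  0.71  -0.001]
 [ 0.71   0.705  0.001]
 [ 0.001 -0.    -1.   ]]
knob top mean [84.4716596   0.5685946  43.13674309] rect (86.17207336425781, 1.9935417175292969) (63.023162841796875, 15.191271781921387) 45.24803924560547 axis deg left of up -135.06804012118153 443
panel h 0.6266609745744567
```

View pics/w8.png

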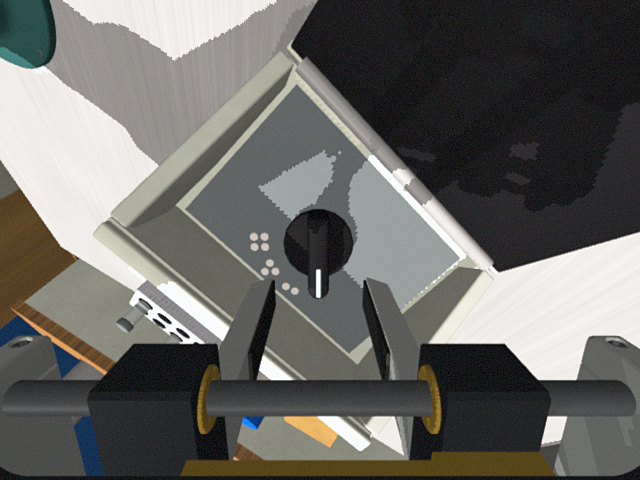

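Call:
apply_moves(
  motion=[
    [0,0,0,0,0,25,50],
    [0,0,0,0,0,50,50],
    [0,0,0,0,0,70,50],
    [0,0,0,0,0,80,50],
    [0,0,0,0,0,86,50],
    [0,0,0,0,0,86,50],
  ],
)

```text
time: 11.95
eef_pos: [524.8, -67.6, 85.8]
orientation: [0.279, 0.927, 0.156, -0.198]
force: [0.3, 0.4, 0.4]
opening: 50.2
```

```bash
python3 - <<'E'
from h import *
s,p,d=capt("wrist","w9");print("tcp s,y,h",pc(s["eef_pos"]),s["force"],np.round(s["joint_pos"],2))
E
```

```text
tcp s,y,h [85.9  2.7 -5.8] [0.29322457 0.42452828 0.37215837] [ 0.22  0.77 -0.69  1.68  0.86  1.57 -0.46]
```

View pics/w9.png

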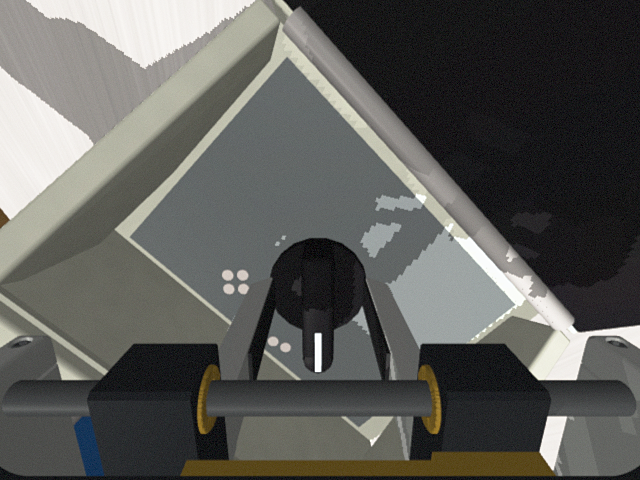

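Call:
apply_moves(
  motion=[
    [0,0,0,0,0,2,35],
    [0,0,0,0,0,2,20],
    [0,0,0,0,0,2,10],
    [0,0,0,0,0,2,10],
    [0,0,0,0,0,2,10],
    [0,0,0,0,0,2,10],
    [0,0,0,0,0,2,10],
    [0,0,0,0,0,2,10],
  ],
  newtons=25,
)

```text
time: 12.8
eef_pos: [523.8, -68.7, 84.6]
orientation: [0.279, 0.927, 0.157, -0.198]
force: [-2.9, 4.0, 8.9]
opening: 15.9
```

Call:
apply_moves(
  motion=[
    [0,0,0.1,0,0,0,10],
    [0,0,0.2,0,0,0,10],
    [0,0,0.3,0,0,0,10],
    [0,0,0.4,0,0,0,10],
    [0,0,0.5,0,0,0,10],
    [0,0,0.6,0,0,0,10],
    [0,0,0.7,0,0,0,10],
    [0,0,0.8,0,0,0,10],
    [0,0,0.9,0,0,0,10],
    [0,0,1.0,0,0,0,10],
    [0,0,1.05,0,0,0,10],
    [0,0,1.05,0,0,0,10],
  ],
)

```text
time: 14.0
eef_pos: [522.7, -68.4, 84.7]
orientation: [0.341, 0.88, -0.329, -0.032]
force: [-10.8, 6.3, 13.5]
opening: 15.9
```

```bash
python3 - <<'E'
from h import *
s,p,d=capt("wrist","w10");print("tcp s,y,h",pc(s["eef_pos"]),s["force"],np.round(s["joint_pos"],2),s["opening"])
E
```

```text
tcp s,y,h [86.5  1.2 -7.7] [-10.83314      6.27376224  13.51368884] [ 0.1   0.71 -0.51  1.69  0.77  1.49 -1.45] 15.904270335489354
```

View pics/w10.png

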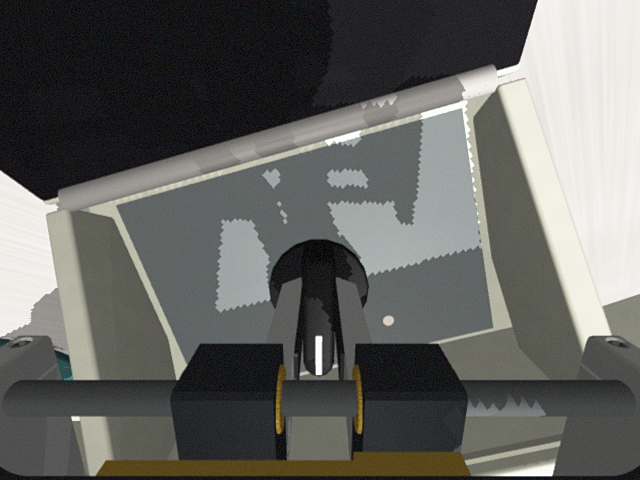

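Turned together with the jaws. Now I'll release, back off along the normal, and check the pointer.

Call:
apply_moves(
  motion=[
    [0,0,0,0,0,0,30],
    [0,0,0,0,0,0,50],
    [0,0,0,0,0,0,50],
    [0,0,0,0,0,0,50],
    [0,0,0,0,0,-15,50],
    [0,0,0,0,0,-35,50],
    [0,0,0,0,0,-65,50],
    [0,0,0,0,0,-100,50],
    [0,0,0,0,0,-140,50],
    [0,0,0,0,0,-180,50],
    [0,0,0,0,0,-180,50],
  ],
)

```text
time: 15.15
eef_pos: [575.8, 39.5, 225.6]
orientation: [0.338, 0.882, -0.328, -0.03]
force: [0.0, -0.1, 0.1]
opening: 50.0
```

```bash
python3 - <<'E'
from h import *
s,p,d=capt("wrist","w11");print("tcp s,y,h",pc(s["eef_pos"]),s["eef_pos"],s["orientation"],s["force"],np.round(s["joint_pos"],2),s["opening"])
knob(d,s)
s,p,d=capt("side","s11")
cv2.imwrite("pics/s11c.png",cv2.resize(p[160:360,200:400,::-1],None,fx=3,fy=3,interpolation=2))
E
```

```text
tcp s,y,h [ 84.9   2.  177.6] [575.83082186  39.46696668 225.63786154] [ 0.33806673  0.88156583 -0.32813331 -0.02968351] [ 0.00826818 -0.06168675  0.08364101] [-0.04  0.68 -0.56  1.38  0.68  1.8  -1.37] 50.03154096198998
knob top mean [85.08577852  0.34643073 43.32971524] rect (87.08433532714844, -0.4947681427001953) (14.512516021728516, 62.54552459716797) 75.18315887451172 axis deg left of up 165.13700749275773 234
panel h 0.6843362616438157
```

View pics/w11.png

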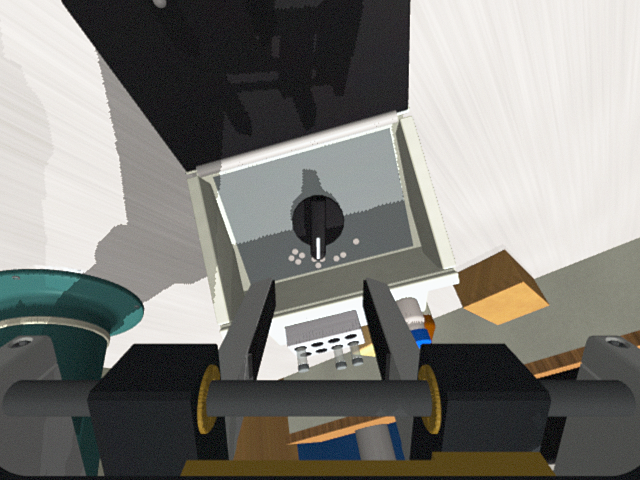

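View pics/s11c.png

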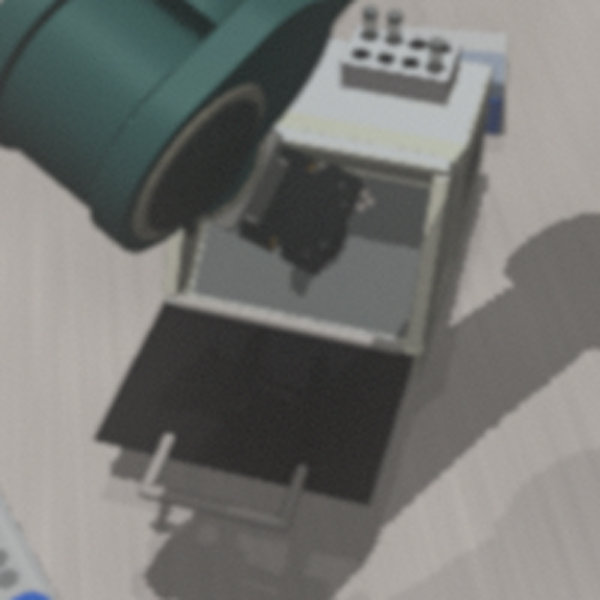

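Call:
apply_moves(
  motion=[
    [0,0,0.13,0,0,-20,50],
    [0,0,0.26,0,0,-40,50],
    [0,0,0.39,0,0,-60,50],
    [0,0,0.52,0,0,-70,50],
    [0,0,0.65,0,0,-70,50],
    [0,0,0.78,0,0,-70,50],
    [0,0,0.91,0,0,-70,50],
    [0,0,1.04,0,0,-70,50],
    [0,0,1.17,0,0,-70,50],
    [0,0,1.3,0,0,-70,50],
    [0,0,1.306,0,0,-70,50],
    [0,0,1.306,0,0,-70,50],
  ],
)

```text
time: 16.45
eef_pos: [593.5, 75.0, 275.1]
orientation: [-0.291, -0.501, 0.795, -0.181]
force: [-0.1, -0.2, -0.1]
opening: 50.1
```

```bash
python3 - <<'E'
from h import *
s=status.sense();T=np.array(s["eef_pos"]);print("tcp s,y,h",pc(T),T,np.round(s["joint_pos"],2))
q=s["orientation"];M=R.from_quat([q[1],q[2],q[3],q[0]]).as_matrix();print(np.round(np.stack([S_,Y,N_])@M,3))
Mt=np.stack([X,-Y,-Z],1);print("rotvec",R.from_matrix(M.T@Mt).as_rotvec())
for g in([643.5,184.1,150],[643.5,184.1,100]):print("shift",M.T@(np.array(g)-T))
E
```

```text
tcp s,y,h [ 86.3   2.4 241. ] [593.48099531  75.01446976 275.09972262] [-0.25  0.66 -0.3   1.24  0.57  1.87 -2.56]
[[ 1.     0.004  0.001]
 [ 0.004 -1.    -0.   ]
 [ 0.001  0.    -1.   ]]
rotvec [ 0.001572   -0.69894734  0.00407987]
shift [-172.34666089    1.80945991   18.57010153]
shift [-204.51701155    1.66867063   56.84605634]
```

Call:
apply_moves(
  motion=[
    [0,-0.14,0,-35,0,-10,50],
    [0,-0.28,0,-70,0,-10,50],
    [0,-0.42,0,-105,1,-5,50],
    [0,-0.56,0,-140,1,5,50],
    [0.002,-0.699,0.004,-172,2,19,50],
    [0.002,-0.699,0.004,-172,2,19,50],
    [0.002,-0.699,0.004,-172,2,19,50],
  ],
)

```text
time: 17.15
eef_pos: [643.5, 182.7, 151.1]
orientation: [-0.001, -0.531, 0.848, -0.002]
force: [-0.1, 0.1, 0.7]
opening: 50.4
```

```bash
python3 - <<'E'
from h import *
s,p,d=capt("wrist","w12");T=np.array(s["eef_pos"]);print(T,s["orientation"],np.round(s["joint_pos"],2))
v,u=np.mgrid[100:330:2,200:420:2];P=pts("wrist",d,u.ravel(),v.ravel(),s)
Q=np.stack([(P-T)@X,(P-T)@-Y,P[:,2]],1);m=(Q[:,2]>45)&(Q[:,2]<75)&(abs(Q[:,0])<25)
print(np.median(Q[m],0),Q[m].min(0),Q[m].max(0),m.sum())
m=(Q[:,2]>45)&(Q[:,2]<85)&(Q[:,0]>45)
print("flap",np.median(Q[m],0),m.sum())
E
```

```text
[643.48427259 182.70404077 151.11919631] [-8.28915109e-04 -5.30691065e-01  8.47563105e-01 -1.75798960e-03] [-0.01  0.57 -0.46  1.51  0.27  1.12 -2.55]
[-0.40225481 -9.69489548 58.67745954] [ -7.6114247  -61.03706043  52.78625423] [24.8682461  58.93067038 61.72978769] 561
flap [ 67.89074112 -28.82177167  56.91352783] 2410
```

View pics/w12.png

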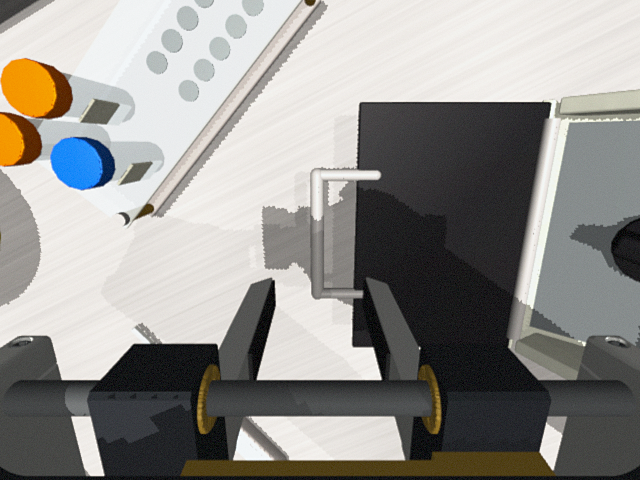

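Call:
apply_moves(
  motion=[
    [0,0,0,0,0,25,30],
    [0,0,0,0,0,50,30],
    [0,0,0,0,0,75,30],
    [0,0,0,0,0,100,30],
    [0,0,0,0,0,120,30],
    [0,0,0,0,0,135,30],
    [0,0,0,0,0,136,30],
    [0,0,0,0,0,136,8],
    [0,0,0,0,0,136,8],
    [0,0,0,0,0,136,8],
    [0,0,0,0,0,136,8],
    [0,0,0,0,0,136,8],
  ],
  newtons=8,
)

```text
time: 18.4
eef_pos: [644.9, 183.6, 15.5]
orientation: [0.002, -0.53, 0.848, -0.002]
force: [-2.9, -2.2, 7.3]
opening: 11.4
```

```bash
python3 - <<'E'
import numpy as np
def seg(a,b,n):
    for t in np.linspace(a,b,n+1)[1:]: print(round(t,1),round(190*(np.cos(np.radians(t))-np.cos(np.radians(a)))),round(-190*(np.sin(np.radians(t))-np.sin(np.radians(a)))))
seg(181,127,11);print();seg(127,83,9);print();seg(83,62,6)
E
```

```text
176.1 0 -16
171.2 2 -32
166.3 5 -48
161.4 10 -64
156.5 16 -79
151.5 23 -94
146.6 31 -108
141.7 41 -121
136.8 51 -133
131.9 63 -145
127.0 76 -155

122.1 13 -9
117.2 27 -17
112.3 42 -24
107.4 57 -30
102.6 73 -34
97.7 89 -37
92.8 105 -38
87.9 121 -38
83.0 138 -37

79.5 11 2
76.0 23 4
72.5 34 7
69.0 45 11
65.5 56 16
62.0 66 21
```

Call:
apply_moves(
  motion=[
    [0,0,0,0,0,-16,8],
    [0,0,0,2,0,-32,8],
    [0,0,0,5,0,-48,8],
    [0,0,0,10,0,-64,8],
    [0,0,0,16,0,-79,8],
    [0,0,0,23,0,-94,8],
    [0,0,0,31,0,-108,8],
    [0,0,0,41,0,-121,8],
    [0,0,0,51,0,-133,8],
    [0,0,0,63,0,-145,8],
    [0,0,0,76,0,-155,8],
  ],
)

```text
time: 19.5
eef_pos: [612.4, 118.3, 173.4]
orientation: [0.005, -0.531, 0.847, -0.001]
force: [7.1, 10.1, 13.0]
opening: 11.9
```

Call:
apply_moves(
  motion=[
    [0,0,0,13,0,-9,8],
    [0,0,0,27,0,-17,8],
    [0,0,0,42,0,-24,8],
    [0,0,0,57,0,-30,8],
    [0,0,0,73,0,-34,8],
    [0,0,0,89,0,-37,8],
    [0,0,0,105,0,-38,8],
    [0,0,0,121,0,-38,8],
    [0,0,0,138,0,-37,8],
    [0,0,0,138,0,-37,8],
  ],
)

```text
time: 20.5
eef_pos: [549.2, -10.4, 207.3]
orientation: [0.001, -0.529, 0.849, -0.002]
force: [-2.1, -1.7, 8.0]
opening: 11.7
```

```bash
python3 - <<'E'
from h import *
s,p,d=capt("side","s13");T=np.array(s["eef_pos"]);print(T,T@X,T@Y,s["orientation"],s["force"],s["opening"],np.round(s["joint_pos"],2))
E
```

```text
[549.16298936 -10.44854145 207.28001985] -230.04113894826781 498.7687192406103 [ 0.0010483  -0.52912111  0.84854405 -0.00165869] [-2.12416954 -1.74742084  7.96080068] 11.651536855679574 [ 0.34  0.29 -0.46  1.77  0.14  1.11 -2.19]
```

View pics/s13.png

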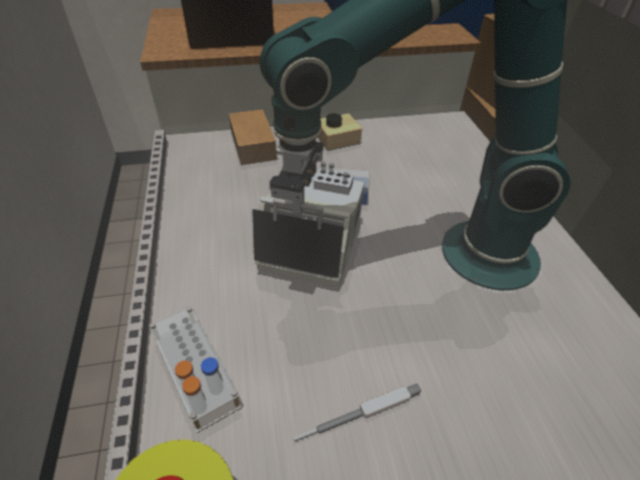

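Call:
apply_moves(
  motion=[
    [0,0,0,11,0,2,8],
    [0,0,0,23,0,4,8],
    [0,0,0,34,0,7,8],
    [0,0,0,42,0,10,8],
    [0,0,0,48,0,13,8],
    [0,0,0,54,0,16,8],
    [0,0,0,57,0,17,8],
    [0,0,0,59,0,18,8],
    [0,0,0,60,0,18,8],
    [0,0,0,60,0,18,8],
  ],
)

```text
time: 21.55
eef_pos: [523.7, -62.7, 188.0]
orientation: [0.001, -0.53, 0.848, -0.001]
force: [0.6, -2.8, 2.2]
opening: 11.7
```

```bash
python3 - <<'E'
from h import *
s,p,d=capt("side","s14");T=np.array(s["eef_pos"]);print(T,T@X,T@Y,s["force"],np.array(s["force"])@X,s["opening"])
E
```

```text
[523.66933755 -62.66719031 187.97625913] -171.9319046316443 498.5941957194495 [ 0.56249299 -2.77870316  2.16282747] 2.2554059908807953 11.670234885972773
```

Call:
apply_moves(
  motion=[
    [0,0,0,2,0,1,8],
    [0,0,0,3,0,1,8],
    [0,0,0,3,0,1,8],
    [0,0,0,3,0,1,8],
  ],
)

```text
time: 22.0
eef_pos: [523.1, -63.9, 187.3]
orientation: [0.002, -0.531, 0.848, -0.001]
force: [3.5, 4.4, 3.1]
opening: 11.6
```

Call:
apply_moves(
  motion=[
    [0,0,0,0,0,0,20],
    [0,0,0,0,0,0,36],
    [0,0,0,0,0,0,36],
    [0,0,0,0,0,0,36],
    [0,0,0,0,0,-20,36],
    [0,0,0,0,0,-50,36],
    [0,0,0,0,0,-90,36],
    [0,0,0,0,0,-130,36],
    [0,0,0,0,0,-150,36],
    [0,0,0,0,0,-150,36],
  ],
)

```text
time: 23.0
eef_pos: [523.0, -64.9, 339.9]
orientation: [0.003, -0.53, 0.848, -0.003]
force: [-0.6, 0.4, -0.6]
opening: 36.0
```

```bash
python3 - <<'E'
from h import *
s,p,d=capt("scene","c15");print(s["eef_pos"],s["force"])
s,p,d=capt("wrist","w15")
s,im,d=capt("side","s15");n="side"
m=(im.max(2)<60).astype(np.uint8)
nl,l,st,_=cv2.connectedComponentsWithStats(m,connectivity=4);k=l[240,300];print(st[k])
mi=cv2.erode((l==k).astype(np.uint8),np.ones((7,7)))
v,u=np.nonzero(mi);P=pts(n,d,u,v);c=P.mean(0);U,S,V=np.linalg.svd(P-c,full_matrices=False);nn=V[2]
if nn[2]<0: nn=-nn
print(c,nn,"lean",np.degrees(np.arcsin(nn[2])),S[2]/len(P)**.5,"plane off",c@nn)
E
```

```text
[523.01947497 -64.94128152 339.88363736] [-0.63035034  0.43723366 -0.64414272]
[ 256  203   91   73 4823]
[544.91473571 -13.48959425 130.70649846] [0.38639629 0.79426963 0.46886424] lean 27.96059683963023 1.960474936374894 plane off 261.1222573845735
```

View pics/c15.png

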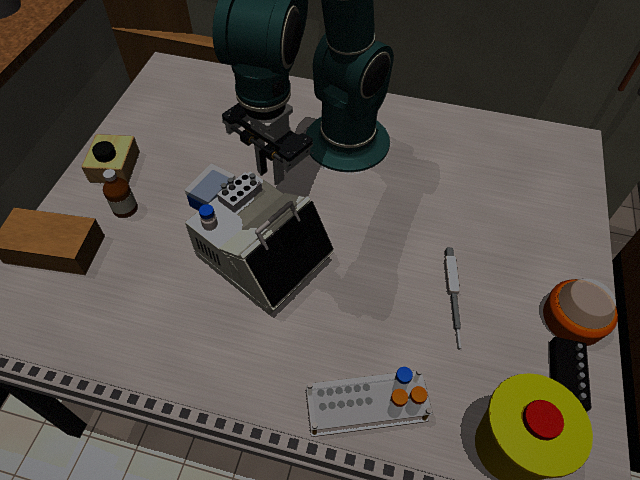

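View pics/w15.png

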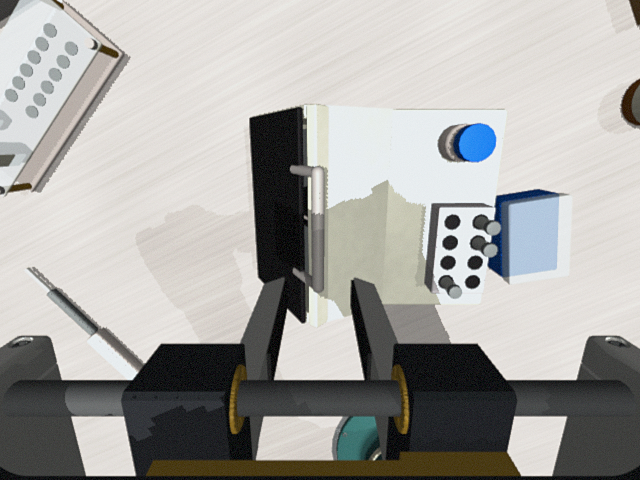

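View pics/s15.png

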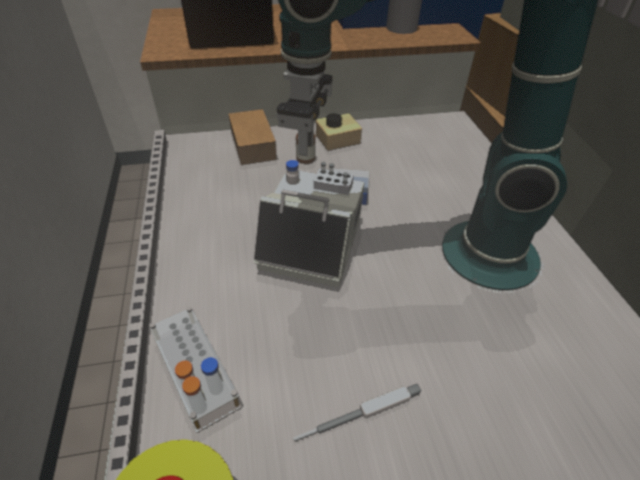

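Flap lean now reads 27.96° (nominal shut is 28°). The gripper is clear, and the jar, tip box and pipette look unmoved. I'm handing the job in.

```bash
python3 -c "
from station import workorder
print(workorder.close_job())"
```

```text
the job is handed in; nothing more can be done
None
```

The job is done and handed in at about 23 s of the 72 s allowed. I gripped the flap's bar and swung the flap down level. Then I turned the selector clockwise about 60° from one dot to three dots, released it, and swung the flap back up until it was shut.

- **Selector:** after release the pointer measured 15° right of straight up the slope, which is the three-dot stop. I checked this before closing the flap; it can't be seen now.
- **Flap:** it now leans back 27.96°, against 28° when fully shut (27.1° at the start). While it was down, I judged it level from the pictures and the bar's position, not from a fitted angle.
- **Other items:** the tip box, jar and pipette look unmoved in the last pictures. I compared them by eye and did not measure their positions.
- **Forces:** the highest wrist force I read was about 18 N, but I only read it at the end of each move.

**Disagreement:** the fingertips measured about 27 mm behind the reported TCP in both the wrist and side views, while the interface text puts them 19 mm ahead. My first attempt to close on the bar was therefore too high and gripped nothing. I corrected for about 46 mm, and both grips then held at the expected widths (about 12 mm on the bar, 16 mm on the knob).

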